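# Load the drilling jig and bolt it shut

### The arm

A 7-joint arm with a two-finger parallel gripper is mounted at the origin on a cart in front of the work surface, level with it; the furniture and walls round the work are solid. World frame = base frame: x ahead of the robot, y to its left, z up, the work surface at z = 0. Lengths are in m, angles in rad, forces in N, time in s.
With the tool pointing down it reaches from about 0.425 to 0.875 m from the base axis. Payload 4.7 kg.
Tool frame: the origin (TCP) lies at the very end of the fingers, on their centre line; the grasp point (between the pads) lies 19 mm behind it; z points along the fingers, y is the line along which they close (so a half turn about z gives the same grasp; the last joint's range is limited). The gripper opens to 87 mm and grips with 3 to 60 N. Pads are 19 mm wide; open, the fingers measure 117 mm over their backs; the gripper's body (75 mm by 190 mm) begins 51 mm behind the grasp point.
Start: joints at [-1.306, 0.321, -0.07, 1.45, 0.023, 1.371, -0.057], TCP at [0.161, 0.63, 0.223] pointing down, gripper open.
Joint ranges: [-2.86, 2.86], [-0.3, 2.09], [-1.38, 1.24], [0.06, 2.45], [-1.56, 4.7], [0.09, 2.05], [-2.69, 2.69]. Speed limits (rad/s): [2.57, 2.57, 3.14, 3.14, 3.14, 3.14, 3.14].

### API

Orientations are given as a rotation vector (axis times angle).
In Python, from bench import ctrl, get_image, job gives the robot as it stands.
- The arm moves only by the shell command python3 -m crank 'ROWS' [FORCE]. ROWS is JSON, a list that holds one entry, the list of rows, each a list of 5 numbers: the shift along the tool's x, y, z in mm, then the turn about the tool's z in rad, then the closure, from -1 (fully open) to 1 (shut), so that 0 is half open. A call has 1 to 10 rows; each row shifts and turns the commanded pose from where the row before left it, along the tool's axes as they then stand; what a row does not reach is not made up. A row lasts 1/12 s, in which the tool goes at most 41.7 mm and 7.16 degrees, less where a joint would pass 70% of its speed; a pose out of reach is approached as far as the arm can. A call with a gripper value outside its range is refused whole. The fingers move at their own pace and stop on an object; FORCE is the grip in N (left out, the last holds). Time passes only in rows, so rows that do not move let the fingers close. It gives the time, the measured TCP pose, the force, the opening and the grip force at its end, in the units of the state.
- ctrl.get_state(): the state, without advancing time (a new reading comes with each control period).
- get_image(name): name is "side" or "top" or "wrist"; returns a dict with "pixels" (384x512x3 uint8, red, green, blue), "fx", "fy", "cx", "cy" (pixels), "T" (4x4, takes a point from camera to world coordinates); the wrist camera has in their place "T_tool_cam" (4x4, takes a point from camera to tool coordinates, whose origin is the TCP and whose axes are the flange's). Camera axes: x right, y down, z forward; pixel columns grow to the right and rows downward; lengths in m; the calibration is good to about 2 mm. A picture is of the moment at which its call begins: read the wrist's pose just before it. There is no depth.
- job.close_job(): hands the job in; it is judged then, once.
The state is a dict: "time": time; "joint_positions": joint angles; "qd": joint speeds; "joint_torque": joint torques, N m; "position": TCP position; "tool_rot": TCP orientation; "ft_force": force on the tool from outside, world axes, zero at the start; "torque": the same for the moment, N m; "grip_width": opening from 0.0 (shut) to 1.0 (fully open); "grip_force": force on a finger pad.
Only numpy, scipy, OpenCV 4.12 (cv2) and the standard library are available. Lean on these libraries where they do the work, as an engineer would, in place of code of your own. Each camera call takes 0.05 s, during which the arm holds its last target. There are 200 camera calls.

### The job

Load the blue drilling jig: lay the drilled wooden gauge block flat in its nest first, then lay the aluminium drill plate flat over it between the jig's end stops, orange grip upward, and last slide the bolt across the plate fully home into its keeper. Leave the black tape roll and the black flange where they are.

Things in the scene. Friction and masses are not known exactly. Their poses are not given: they have to be found in the camera images.
- jig: Fixed blue drilling jig; origin at bench level under the middle of its nest, z up, nest's long side along y. Dark base plate 104 (x) x 196 (y) x 8 mm thick. At both ends (|y| = 47 to 77 mm) a ledge 32 mm high takes the ends of the drill plate, between cheeks 55 mm apart in x (42 mm high) and end stops 155 mm apart in y (44 mm high).
- nest_floor (a point): Middle of the nest's floor, on the jig, 8 mm above the bench. The nest takes the gauge block: 49 (jig x) x 95 (jig y) mm between walls; low guides (28 mm above the bench) flank its long sides only at |y| = 30 to 47 mm, so both long sides are open for fingers between y = -30 and +30 mm.
- keeper (a point): Middle of the eye of the bolt's aluminium keeper, 52 mm above the bench, at x = -43.5, y = -60 mm in the jig's frame; keeper 13 x 30 mm, 66 mm high. The bolt's barrel stands opposite, at x = 36 to 158 mm: pedestal 42 mm high, collars at both ends 62 mm high.
- bolt (a joint): Barrel bolt, a 12 mm steel rod with its axis 52 mm above the bench, sliding along the jig's x: 0 = fully drawn back (it starts 0 to 10 mm from there), 0.085 m = fully home in the keeper; it moves to the jig's -x as the value grows. It stays where it is left; about 2.5 N of friction. It passes 4 mm above the seated drill plate.
- bolt_knob (a point): Middle of the bolt's upright red knob, 16 mm in diameter, 64 to 96 mm above the bench (this point 82 mm). In the jig's frame it is at y = -60 mm, x = 138 mm minus the bolt's value. The rod below it has its top at 58 mm; at home the knob's axis stands 8 mm from the front collar.
- block_mid (a point): Centre of the loose hardwood gauge block with four drilled holes, 44 (x) x 90 (y) x 26 (z) mm, lying flat; long side along its y, z up. Either way round will do. Seated in the nest, its centre is 21 mm above the bench, top at 34 mm.
- plate_grip (a point): Middle of the orange grip of the loose aluminium drill plate (about 0.2 kg), plate 50 (x) x 150 (y) x 8 (z) mm; the grip is a rib in the plate's middle, 16 mm thick (x), 44 mm long (y), from 8 to 38 mm above the plate's underside; this point is 23 mm above the underside. Either way round will do. Laid on the seated block, this point is 57 mm above the bench.
- tape_mid (a point): Centre of a small loose black tape roll, 58 mm across, 19 mm high; a bystander.
- flange_mid (a point): Centre of a loose black moulded flange, 86 mm across, 32 mm high; a bystander.
There are look-alikes about, which are no part of the job. Leave any pink or yellow look-alike of the part that bears block_mid alone.

How it is judged:
By the outcome, as a careful person would: the job done as asked, in the order asked, and still so for the second after the job is handed in, with the robot touching nothing.
It also fails if it takes over 64 s, if anything falls off the work surface, if the arm or the gripper's body presses on something with over 40 N, if the wrist force passes 120 N, or if a joint passes its speed limit or range.

## Working session

There is one attempt and no reset: what is moved stays moved. The work goes in short steps, Python scripts to look and compute and a shell command to move; the robot and the scene stay as the last step left them, time stands still between calls to the robot, and variables do not carry over. Pictures are saved under pics/ and viewed, at most 10 in all, crops included, and the job is handed in when it is done.

```bash
ls; mkdir -p pics
python3 - <<'E'
from bench import ctrl,get_image
import cv2,numpy as np
s=ctrl.get_state();print(s)
for n in("top","side"):
    i=get_image(n);cv2.imwrite(f"pics/{n}0.png",i["pixels"][:,:,::-1]);print(n,i["fx"],i["fy"],i["cx"],i["cy"],np.round(i["T"],3).tolist())
    np.savez(f"{n}0.npz",**i)
i=get_image("wrist");print(i["fx"],i["cx"],i["cy"],np.round(i["T_tool_cam"],4).tolist())
E
```

```text
pics
{'time': 0.0, 'joint_positions': array([-1.30591845,  0.32183584, -0.07008217,  1.45168315,  0.02259817,
        1.3708067 , -0.05692498]), 'qd': array([-9.99421805e-04, -4.98282051e-04,  5.21214323e-05, -2.33771186e-04,
       -3.68334684e-04,  1.17461083e-03, -2.60838757e-04]), 'joint_torque': array([-1.57730842e-04, -4.91313958e+01, -4.04158132e-01, -3.12521982e+01,
       -6.39849692e-02,  4.39915771e-02,  1.80127045e-04]), 'position': array([0.1612126 , 0.62911   , 0.22144907]), 'tool_rot': array([-3.92866538e-01, -3.11678313e+00,  3.04817815e-03]), 'ft_force': array([-0.2102104 , -0.59645787,  0.78199202]), 'torque': array([0.02473173, 0.01370408, 0.00982213]), 'grip_force': 0.0, 'grip_width': 0.9982962454625783}
top 349.2237916762197 349.2237916762197 251.97918231399314 190.23377491917512 [[-0.016, -0.989, 0.145, 0.424], [-1.0, 0.018, 0.013, 0.121], [-0.015, -0.145, -0.989, 0.996], [0.0, 0.0, 0.0, 1.0]]
side 365.53137803571894 365.53137803571894 262.00520608884375 189.11757654821722 [[0.999, -0.005, 0.054, 0.501], [-0.052, -0.413, 0.909, -0.71], [0.018, -0.911, -0.412, 0.445], [0.0, 0.0, 0.0, 1.0]]
301.6510802803042 255.70559213011725 193.36166887330796 [[0.0005, -0.9675, -0.2528, 0.0685], [1.0, 0.0008, -0.0011, 0.0014], [0.0013, -0.2528, 0.9675, -0.1625], [0.0, 0.0, 0.0, 1.0]]
```

View pics/top0.png

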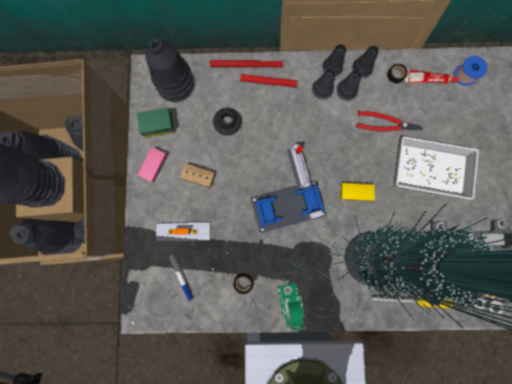

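View pics/side0.png

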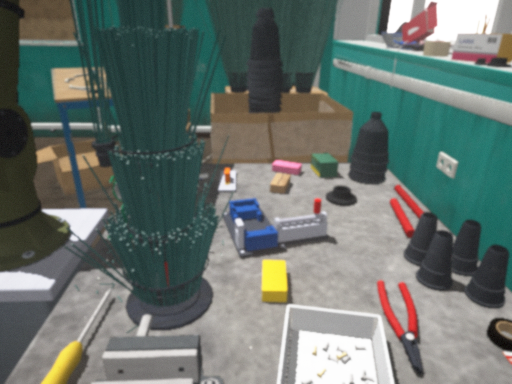

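The top view shows the jig at (289,206), with the red knob at (299,149), the wooden block at (197,174) and the plate at (183,231). The look-alikes are pink at (152,164) and yellow at (358,191). The tape roll is at (243,283) and the flange at (227,121). A tall wire bundle stands to the right.

```bash
cat > h.py <<'E'
import numpy as np,cv2
from scipy.spatial.transform import Rotation as R
def ray(i,uv,z,T=None):
    T=i["T"] if T is None else T
    uv=np.atleast_2d(uv).astype(float)
    d=np.c_[(uv[:,0]-i["cx"])/i["fx"],(uv[:,1]-i["cy"])/i["fy"],np.ones(len(uv))]@T[:3,:3].T
    o=T[:3,3];return (o+d*((z-o[2])/d[:,2])[:,None])[:,:2]
def mask(i,lo,hi,roi=None):
    h=cv2.cvtColor(np.ascontiguousarray(i["pixels"]),cv2.COLOR_RGB2HSV);m=cv2.inRange(h,np.array(lo),np.array(hi))
    if roi is not None:
        k=np.zeros_like(m);a,b,c,d=roi;k[b:d,a:c]=255;m&=k
    return m
def big(m):
    c=max(cv2.findContours(m,cv2.RETR_EXTERNAL,cv2.CHAIN_APPROX_NONE)[0],key=cv2.contourArea);return c[:,0,:]
def rect(i,c,z,T=None):
    p=ray(i,c,z,T);(x,y),(w,h),a=cv2.minAreaRect((p*1000).astype(np.float32))
    if w<h:w,h,a=h,w,a+90
    return np.round([x,y,w,h,(a+90)%180-90],1)   # mm, long-axis angle deg (from world x)
def wristT(i,s):
    T=np.eye(4);T[:3,:3]=R.from_rotvec(s["tool_rot"]).as_matrix();T[:3,3]=s["position"];return T@i["T_tool_cam"]
E
python3 - <<'E'
from h import *
i=dict(np.load("top0.npz"))
h=cv2.cvtColor(i["pixels"],cv2.COLOR_RGB2HSV)
for p in[(197,170),(165,231),(182,231),(270,210),(299,149),(290,218),(227,121),(243,283)]:print(p,h[p[1],p[0]])
def t(n,m,z):
    c=big(m);print(n,cv2.boundingRect(c),rect(i,c,z))
t("block",mask(i,(8,70,90),(22,200,255),(175,155,220,192)),.026)
t("plate",mask(i,(0,0,140),(180,60,255),(150,217,215,245)),.008)
t("orange",mask(i,(3,120,120),(20,255,255),(150,217,215,245)),.038)
t("knob",mask(i,(0,150,100),(8,255,255),(285,135,312,160))|mask(i,(172,150,100),(180,255,255),(285,135,312,160)),.09)
m=mask(i,(100,120,60),(125,255,255),(240,170,335,240))
ys,xs=np.nonzero(m);t("blue",cv2.drawContours(np.zeros_like(m),[cv2.convexHull(np.c_[xs,ys].astype(np.int32))],-1,255,-1),.043)
t("flange",mask(i,(0,0,0),(180,255,60),(205,100,250,140)),.02);t("tape",mask(i,(0,0,0),(180,255,60),(230,270,258,295)),.01)
E
```

```text
(197, 170) [ 16 106 159]
(165, 231) [115  20 214]
(182, 231) [ 16 255 234]
(270, 210) [108 200 163]
(299, 149) [  2 249 218]
(290, 218) [112  32  87]
(227, 121) [ 15   4 121]
(243, 283) [ 10   7 117]
block (180, 164, 34, 23) [613.4 288.5  91.3  46.4  71.6]
plate (150, 217, 60, 23) [465.3 339.9 171.2  56.1  85.5]
orange (171, 228, 19, 6) [456.6 331.8  49.5  13.6  89.1]
knob (297, 146, 6, 7) [665.2   4.2  16.6  13.3  -2. ]
blue (256, 185, 68, 41) [521.6  32.2 179.7  74.8 -76.3]
flange (214, 108, 27, 27) [ 7.722e+02  2.029e+02  7.890e+01  7.590e+01 -6.000e-01]
tape (230, 270, 28, 24) [315.4 161.   74.6  61.6  89.2]
```

```bash
python3 -m crank '[[[-24,-20,0,0,-1],[-25,-20,0,0,-1],[-25,-20,0,0,-1],[-25,-20,0,0,-1],[-25,-20,0,0,-1],[-25,-20,0,0,-1],[-25,-20,0,0,-1],[-25,-20,0,0,-1],[-25,-20,0,0,-1],[-25,-20,0,0,-1]]]' && python3 -m crank '[[[-30,-2,0,0,-1],[-31,-2,0,0,-1],[-31,-3,0,0,-1],[-31,-3,0,0,-1],[-31,-3,0,0,-1],[-31,-3,0,0,-1],[-31,-3,0,0,-1],[-31,-3,0,0,-1],[-31,-3,0,0,-1],[0,0,0,0.117,-1]]]' && python3 -m crank '[[[0,0,0,0.117,-1],[0,0,0,0.117,-1],[0,0,0,0.117,-1],[0,0,0,0.117,-1],[0,0,0,0.117,-1],[0,0,0,0.117,-1],[0,0,0,0.117,-1],[0,0,0,0.117,-1],[0,0,0,0.117,-1],[0,0,0,0.117,-1]]]' && python3 -m crank '[[[0,0,0,0.117,-1],[0,0,0,0.117,-1],[0,0,0,0.117,-1],[0,0,0,0,-1],[0,0,0,0,-1]]]'
cat >> h.py <<'E'
def goal(s,x,y,z,psi):   # mm, deg (tool y line); prints turn then shift in axes after/before the turn
    M=R.from_rotvec(s["tool_rot"]).as_matrix();p=np.degrees(np.arctan2(M[1,1],M[0,1]))
    t=(p-psi+90)%180-90
    d=np.array([x,y,z])/1000-s["position"]
    Mn=M@R.from_euler("z",t,degrees=True).as_matrix()
    print("t",round(s["time"],1),"psi",round(p,2),"tilt",np.round(M[:,2],3),"turn",round(np.radians(t),3),"before",np.round(M.T@d*1000,1),"after",np.round(Mn.T@d*1000,1))
E
python3 - <<'E'
from h import *
from bench import ctrl,get_image
s=ctrl.get_state();i=get_image("wrist");T=wristT(i,s);cv2.imwrite("pics/w1.png",i["pixels"][:,:,::-1])
print(s["position"],s["joint_positions"])
m=mask(i,(8,70,90),(22,200,255));c=big(m);print(cv2.boundingRect(c),rect(i,c,.026,T))
goal(s,613,288,100,-18.4)
E
```

```text
time: 0.98
position: [0.3535, 0.3726, 0.2224]
tool_rot: [-0.393, -3.117, 0.0]
ft_force: [1.1, 1.4, -0.5]
grip_width: 1.003
grip_force: 0.0
time: 1.82
position: [0.6213, 0.2751, 0.2211]
tool_rot: [0.586, 3.083, -0.007]
ft_force: [-1.4, -1.3, -0.5]
grip_width: 0.998
grip_force: 0.0
time: 2.65
position: [0.6157, 0.281, 0.2221]
tool_rot: [-2.191, -2.251, 0.001]
ft_force: [-0.1, -0.2, 0.1]
grip_width: 1.003
grip_force: 0.0
time: 3.07
position: [0.6158, 0.281, 0.2222]
tool_rot: [2.542, 1.846, -0.001]
ft_force: [0.4, -0.9, -0.2]
grip_width: 1.003
grip_force: 0.0
[0.6157648  0.28102483 0.22216971] [-0.87863898  0.41320791  0.56364373  1.39510414 -0.21940343  1.39641816
 -0.62966233]
(230, 296, 282, 15) [710.5  63.  384.6  21.7 -18. ]
t 3.1 psi -18.02 tilt [-0.001 -0.    -1.   ] turn 0.007 before [  5.8  -4.7 122.2] after [  5.8  -4.8 122.2]
```

View pics/w1.png

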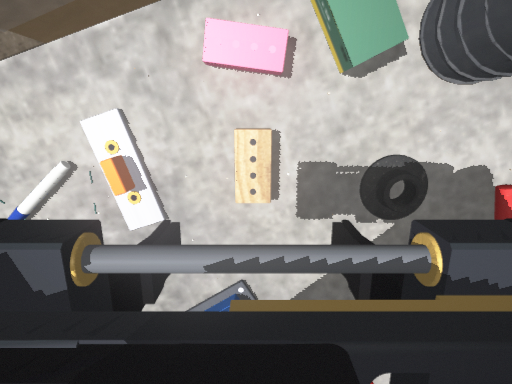

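The wrist view shows the block at (253,165), straight between the fingers, and the plate at (122,170). The pink look-alike is at (245,45).

Run:
```python
from h import *
from bench import ctrl,get_image
s=ctrl.get_state();i=get_image("wrist");T=wristT(i,s)
c=big(cv2.morphologyEx(mask(i,(8,50,90),(26,220,255),(215,110,290,220)),cv2.MORPH_CLOSE,np.ones((7,7))));r=rect(i,c,.026,T);print(cv2.boundingRect(c),r)
c=big(mask(i,(3,140,120),(20,255,255),(90,145,140,200)));q=rect(i,c,.038,T);print(cv2.boundingRect(c),q)
c=big(cv2.morphologyEx(mask(i,(0,0,190),(180,50,255),(70,95,175,218)),cv2.MORPH_CLOSE,np.ones((25,25))));print(cv2.boundingRect(c),rect(i,c,.008,T))
goal(s,r[0],r[1],5,r[4]-90)
```

```text
(234, 129, 38, 74) [615.6 290.8  88.6  44.1  72.1]
(107, 159, 19, 36) [457.3 331.7  40.7  14.1  89.8]
(70, 95, 105, 123) [458.5 348.7 162.8 136.7  68.1]
t 3.1 psi -18.02 tilt [-0. -0. -1.] turn -0.002 before [  9.3  -3.2 217.3] after [  9.3  -3.2 217.3]
```

```bash
python3 -m crank '[[[5,-2,22,0,-1],[4,-1,27,0,-1],[0,0,27,0,-1],[0,0,27,0,-1],[0,0,27,0,-1],[0,0,27,0,-1],[0,0,27,0,-1],[0,0,20,0,-1],[0,0,12,0,-1],[0,0,0,0,-1]]]' 25 && python3 -m crank '[[[0,0,0,0,0.3],[0,0,0,0,0.6],[0,0,0,0,0.6],[0,0,0,0,0.6],[0,0,0,0,0.6],[0,0,0,0,0.6],[0,0,0,0,0.6]]]' 25
```

```text
time: 4.0
position: [0.6138, 0.2895, 0.0033]
tool_rot: [-2.543, -1.843, 0.009]
ft_force: [-0.4, 0.7, -1.0]
grip_width: 1.0
grip_force: 0.0
time: 4.58
position: [0.6161, 0.2906, 0.007]
tool_rot: [-2.545, -1.842, -0.001]
ft_force: [0.4, -0.4, -0.3]
grip_width: 0.552
grip_force: 0.0
```

```bash
python3 -m crank '[[[0,0,0,0,0.6],[0,0,0,0,0.6],[0,0,0,0,0.6]]]' 25 && python3 -m crank '[[[0,0,-10,0,0.6],[0,0,-20,0,0.6],[0,0,-30,0,0.6],[0,0,-30,0,0.6],[0,0,-30,0,0.6],[0,0,-30,0,0.6],[0,0,-30,0,0.6],[0,0,0,0,0.6]]]'
python3 - <<'E'
from h import *
from bench import ctrl
goal(ctrl.get_state(),500,55,190,13.7)
E
```

```text
time: 4.83
position: [0.616, 0.2906, 0.0068]
tool_rot: [-2.545, -1.842, -0.0]
ft_force: [-0.6, 0.7, 2.4]
grip_width: 0.503
grip_force: 25.0
time: 5.5
position: [0.6195, 0.2913, 0.1947]
tool_rot: [2.544, 1.84, 0.018]
ft_force: [1.1, 0.6, 0.2]
grip_width: 0.503
grip_force: 25.0
t 5.5 psi -18.24 tilt [ 0.01   0.006 -1.   ] turn -0.557 before [-261.9  -39.6    2.1] after [-201.3 -172.2    2.1]
```

```bash
python3 -m crank '[[[-30,0,0,0,0.6],[-30,0,0,0,0.6],[-30,0,0,0,0.6],[-30,0,0,0,0.6],[-30,0,0,0,0.6],[-30,0,0,0,0.6],[-30,1,0,0,0.6],[-30,1,0,0,0.6],[-30,1,0,0,0.6],[-30,1,0,0,0.6]]]' && python3 -m crank '[[[0,0,0,-0.111,0.6],[0,0,0,-0.111,0.6],[0,0,0,-0.111,0.6],[0,0,0,-0.112,0.6],[0,0,0,-0.112,0.6],[0,0,0,0,0.6],[0,0,0,0,0.6]]]'
python3 - <<'E'
from h import *
from bench import ctrl,get_image
s=ctrl.get_state();i=get_image("wrist");T=wristT(i,s);cv2.imwrite("pics/w2.png",i["pixels"][:,:,::-1]);np.savez("w2.npz",T4=T,pos=s["position"],rv=s["tool_rot"],**i)
goal(s,522,32,190,13.7)
E
```

```text
time: 6.33
position: [0.5252, 0.0026, 0.1866]
tool_rot: [-2.545, -1.841, -0.001]
ft_force: [0.9, 0.3, -0.3]
grip_width: 0.503
grip_force: 25.0
time: 6.92
position: [0.5258, 0.004, 0.1866]
tool_rot: [-1.945, -2.467, -0.0]
ft_force: [-0.7, 0.4, -1.1]
grip_width: 0.508
grip_force: 25.0
t 6.9 psi 13.49 tilt [ 0.  0. -1.] turn -0.004 before [28.2  2.8 -3.4] after [28.1  2.9 -3.4]
```

View pics/w2.png

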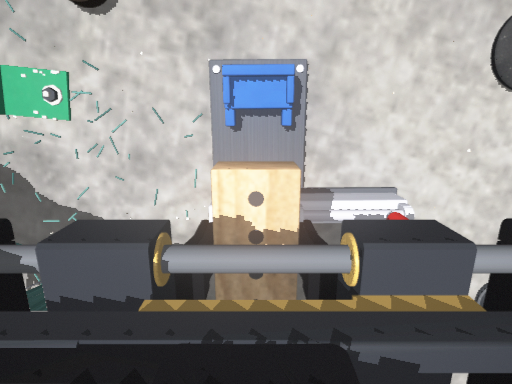

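The jig's +y half is visible. The base-plate corners are at (209,60) and (307,60), the blue end stop is around (258,90), and the held block's front edge is at v≈164.

Run:
```python
from h import *
i=dict(np.load("w2.npz"));T=i["T4"]
h=cv2.cvtColor(i["pixels"],cv2.COLOR_RGB2HSV)
for p in[(217,100),(260,140),(302,120),(195,100),(320,100),(225,70),(258,95)]:print(p,h[p[1],p[0]])
M=R.from_rotvec(i["rv"]).as_matrix()
g=cv2.cvtColor(i["pixels"],cv2.COLOR_RGB2GRAY).astype(float)
def edge(line,sign):
    d=np.diff(cv2.GaussianBlur(line[None],(5,1),0)[0])*sign;k=int(np.argmax(d));
    if 0<k<len(d)-1:
        a,b,c=d[k-1:k+2];k=k+.5*(a-c)/(a-2*b+c)
    return k+.5
rows=range(130,160,3)
L=[(195+edge(g[v,195:225],-1),v) for v in rows];Rr=[(292+edge(g[v,292:322],1),v) for v in rows]
L2=[(195+edge(g[v,195:225],-1),v) for v in range(80,160,3)]
U=[(u,50+edge(g[50:64,u],-1)) for u in range(222,296,4)]
def w(pts,z):return ray(i,np.array(pts),z,T)*1000
l,r,u=w(L2,.008),w(Rr,.008),w(U,.008)
def fit(p):vx,vy,x,y=cv2.fitLine(p.astype(np.float32),cv2.DIST_HUBER,0,.01,.01).ravel();return np.degrees(np.arctan2(vy,vx)),x,y
for n,p in(("L",l),("R",r),("U",u)):print(n,np.round(fit(p),1))
b=w([(u,155+edge(g[155:175,u],1)) for u in range(220,296,5)],i["pos"][2]+.019)
print("blockfront",np.round(fit(b),1))
m=mask(i,(100,150,100),(125,255,255),(215,55,305,135));c=big(m)
print("blue",cv2.boundingRect(c),rect(i,c,.043,T))
# frame-based: project on tool axes
for n,p in(("L",l),("R",r),("U",u),("bf",b)):
    q=(p-i["pos"][:2]*1000)@M[:2,:2];print(n,np.round(np.median(q,0),1))
bl=c.astype(float);q=(w(bl,.043)-i["pos"][:2]*1000)@M[:2,:2];print("blue x",np.percentile(q[:,0],[1,99]),"y",np.percentile(q[:,1],[1,99]))
```

```text
(217, 100) [114  23 155]
(260, 140) [117  18 155]
(302, 120) [112  26 149]
(195, 100) [ 13   9 204]
(320, 100) [ 15   8 186]
(225, 70) [108 151 242]
(258, 95) [108 156 240]
L [-76.  462.6  58.5]
R [-76.  571.9  54.2]
U [ 13.5 499.  127.5]
blockfront [ 13.6 521.4  48.7]
blue (231, 76, 63, 32) [511.2  93.9  60.1  28.4  13.5]
L [ 64.8 -48.8]
R [38.2 56.5]
U [126.4   3.2]
bf [44.6  1.6]
blue x [ 76.67774008 105.08133499] y [-22.41089955  36.73611296]
```

```bash
python3 -m crank '[[[10,1,0,-0.004,0.6],[10,1,5,0,0.6],[8.8,0.6,25,0,0.6],[0,0,28,0,0.6],[0,0,28,0,0.6],[0,0,28,0,0.6],[0,0,20,0,0.6],[0,0,7,0,0.6],[0,0,0,0,0.6],[0,0,0,0,0.6]]]' && python3 -m crank '[[[0,0,4,0,0.6],[0,0,4,0,0.6],[0,0,4,0,0.6],[0,0,4,0,0.6],[0,0,0,0,0.6]]]'
```

```text
time: 7.8
position: [0.522, 0.0335, 0.046]
tool_rot: [1.935, 2.474, 0.0]
ft_force: [0.9, 0.7, -1.0]
grip_width: 0.503
grip_force: 25.0
time: 8.22
position: [0.5211, 0.0328, 0.0289]
tool_rot: [-1.935, -2.474, 0.001]
ft_force: [-0.2, -0.4, -0.4]
grip_width: 0.504
grip_force: 25.0
```

```bash
python3 -m crank '[[[0,0,4,0,0.6],[0,0,4,0,0.6],[0,0,3,0,0.6],[0,0,2,0,0.6],[0,0,0,0,0.6],[0,0,0,0,0.6]]]'
```

```text
time: 8.72
position: [0.5215, 0.0327, 0.0164]
tool_rot: [-1.936, -2.474, 0.0]
ft_force: [-0.2, 0.3, -1.3]
grip_width: 0.503
grip_force: 25.0
```

```bash
python3 -m crank '[[[0,0,1.5,0,0.6],[0,0,0,0,0.6],[0,0,0,0,-0.3],[0,0,0,0,-0.3],[0,0,0,0,-0.3],[0,0,0,0,-0.3],[0,0,0,0,-0.3]]]' && python3 -m crank '[[[0,0,-15,0,-0.3],[0,0,-30,0,-0.3],[0,0,-30,0,-0.3],[0,0,-30,0,-0.3],[0,0,-30,0,-0.3],[0,0,-30,0,-0.3],[-30,0,-20,0,-0.3],[-30,0,0,0,-0.3],[0,0,0,0,-0.3],[0,0,0,0,-0.3]]]'
python3 - <<'E'
from h import *
from bench import ctrl,get_image
s=ctrl.get_state();i=get_image("wrist");T=wristT(i,s);cv2.imwrite("pics/w3.png",i["pixels"][:,:,::-1]);np.savez("w3.npz",T4=T,pos=s["position"],rv=s["tool_rot"],**i)
goal(s,457.3,331.7,190,-.5)
E
```

```text
time: 9.3
position: [0.5218, 0.0328, 0.0152]
tool_rot: [1.936, 2.474, 0.001]
ft_force: [-0.2, -0.0, -0.4]
grip_width: 0.642
grip_force: 0.0
time: 10.13
position: [0.5362, -0.0276, 0.2005]
tool_rot: [1.941, 2.47, 0.001]
ft_force: [0.1, 0.6, -0.6]
grip_width: 0.652
grip_force: 0.0
t 10.1 psi 13.68 tilt [ 0.001 -0.    -1.   ] turn 0.247 before [367.8   8.3  10.4] after [358.6 -82.1  10.4]
```

View pics/w3.png

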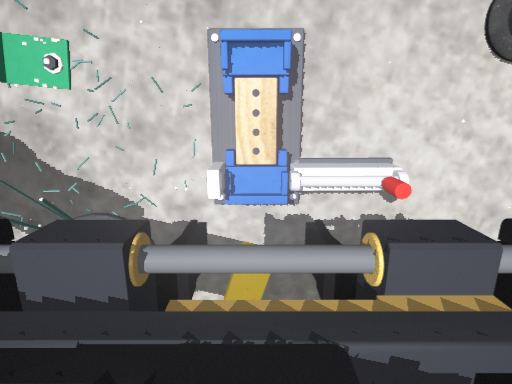

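The block sits flat in the nest, covering pixels (235..278, 76..165). The bolt is clear and drawn back, with the red knob at (398,187). I'll go to the plate next.

```bash
python3 - <<'E'
from h import *
i=dict(np.load("w3.npz"));T=i["T4"]
c=big(cv2.morphologyEx(mask(i,(8,50,90),(26,220,255),(215,60,300,180)),cv2.MORPH_CLOSE,np.ones((9,9))));print("block",rect(i,c,.034,T))
c=big(mask(i,(0,150,100),(6,255,255),(370,165,420,205))|mask(i,(174,150,100),(180,255,255),(370,165,420,205)));print("knob",cv2.boundingRect(c),rect(i,c,.096,T))
m=mask(i,(100,120,50),(125,255,255),(212,25,298,210));p=np.argwhere(m)[:,::-1]
print("blue",rect(i,cv2.convexHull(p.astype(np.int32))[:,0],.043,T))
E
python3 -m crank '[[[30,0,0,0,-0.3],[31,1,0,0,-0.3],[31,1,0,0,-0.3],[31,1,0,0,-0.3],[31,1,0,0,-0.3],[31,1,0,0,-0.3],[31,1,0,0,-0.3],[31,1,0,0,-0.3],[31,1,0,0,-0.3],[31,0,0,0,-0.3]]]' && python3 -m crank '[[[0,0,0,0.082,-0.3],[0,0,0,0.082,-0.3],[0,0,0,0.083,-0.3],[0,0,0,0,-0.3],[0,0,0,0,-0.3]]]'
python3 - <<'E'
from h import *
from bench import ctrl,get_image
s=ctrl.get_state();i=get_image("wrist");T=wristT(i,s);cv2.imwrite("pics/w4.png",i["pixels"][:,:,::-1]);np.savez("w4.npz",T4=T,pos=s["position"],rv=s["tool_rot"],**i)
m=mask(i,(3,140,120),(20,255,255));c=big(m);print("orange",cv2.boundingRect(c),rect(i,c,.038,T))
goal(s,457.3,331.7,12,-.5)
E
```

```text
block [522.3  32.7  88.2  43.9 -75.6]
knob (383, 177, 28, 22) [659.8   8.   28.4  14.3 -12. ]
blue [522.6  32.3 173.4  68.5 -76.1]
time: 11.02
position: [0.4676, 0.279, 0.1993]
tool_rot: [-1.932, -2.476, 0.001]
ft_force: [0.4, 0.3, -0.9]
grip_width: 0.651
grip_force: 0.0
time: 11.43
position: [0.4684, 0.2772, 0.1995]
tool_rot: [-2.221, -2.221, 0.002]
ft_force: [0.6, -0.5, 0.5]
grip_width: 0.654
grip_force: 0.0
orange (250, 146, 1, 3) [462.8 313.3   2.1   0.   89.8]
t 11.4 psi 0.0 tilt [-0.001 -0.    -1.   ] turn 0.009 before [ 54.6 -10.9 187.4] after [ 54.5 -11.4 187.4]
```

View pics/w4.png

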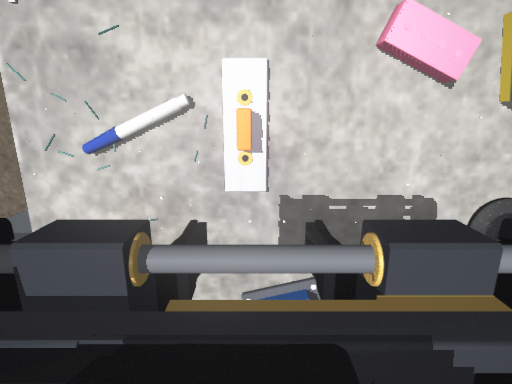

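The plate lies with its grip up, covering pixels (223..268, 58..191). The orange grip is at (244,129).

Run:
```python
from h import *
from bench import ctrl
i=dict(np.load("w4.npz"));T=i["T4"]
m=mask(i,(8,120,120),(24,255,255),(230,105,260,152));m=cv2.morphologyEx(m,cv2.MORPH_OPEN,np.ones((9,9)))
c=big(m);o=rect(i,c,.038,T);print("orange",cv2.boundingRect(c),o)
c=big(cv2.morphologyEx(mask(i,(0,0,225),(180,30,255),(212,48,280,200)),cv2.MORPH_OPEN,np.ones((5,5))));p=rect(i,c,.008,T);print("plate",cv2.boundingRect(c),p)
goal(ctrl.get_state(),p[0],p[1],11,p[4]-90)
goal(ctrl.get_state(),o[0],o[1],11,p[4]-90)
```

```text
orange (237, 109, 14, 41) [456.  331.8  41.2  13.7  89.8]
plate (222, 58, 45, 133) [455.7 332.4 147.7  49.4 -90. ]
t 11.5 psi -0.02 tilt [-0.001 -0.    -1.   ] turn -0.0 before [ 55.5 -12.8 188.6] after [ 55.5 -12.8 188.6]
t 11.5 psi -0.02 tilt [-0.001 -0.    -1.   ] turn -0.0 before [ 54.9 -12.5 188.6] after [ 54.9 -12.5 188.6]
```

```bash
python3 -m crank '[[[27,-6,10,0,-0.3],[28,-6.5,28,0,-0.3],[0,0,30,0,-0.3],[0,0,30,0,-0.3],[0,0,30,0,-0.3],[0,0,30,0,-0.3],[0,0,20,0,-0.3],[0,0,10,0,-0.3],[0,0,0,0,-0.3],[0,0,0,0,0.9]]]' 40 && python3 -m crank '[[[0,0,0,0,0.9],[0,0,0,0,0.9],[0,0,0,0,0.9],[0,0,0,0,0.9],[0,0,0,0,0.9],[0,0,0,0,0.9],[0,0,0,0,0.9],[0,0,0,0,0.9]]]' 40
```

```text
time: 12.32
position: [0.4574, 0.3317, 0.0124]
tool_rot: [2.225, 2.218, 0.0]
ft_force: [-0.3, 0.3, -0.3]
grip_width: 0.621
grip_force: 0.0
time: 12.98
position: [0.4568, 0.3317, 0.0124]
tool_rot: [-2.225, -2.217, 0.001]
ft_force: [-1.9, -1.1, 3.5]
grip_width: 0.179
grip_force: 40.0
```

```bash
python3 -m crank '[[[0,0,-10,0,0.9],[0,0,-20,0,0.9],[0,0,-30,0,0.9],[0,0,-30,0,0.9],[0,0,-30,0,0.9],[0,0,-30,0,0.9],[0,0,0,-0.081,0.9],[0,0,0,-0.082,0.9],[0,0,0,-0.083,0.9],[0,0,0,0,0.9]]]'
python3 - <<'E'
from h import *
from bench import ctrl
goal(ctrl.get_state(),522.2,31.9,110,14)
E
```

```text
time: 13.82
position: [0.4573, 0.3311, 0.1624]
tool_rot: [1.935, 2.475, 0.0]
ft_force: [0.3, -0.0, -1.3]
grip_width: 0.18
grip_force: 40.0
t 13.8 psi 13.97 tilt [ 0.  0. -1.] turn -0.001 before [-306.    -9.3   52.4] after [-306.    -9.4   52.4]
```

```bash
python3 -m crank '[[[-20,-1,0,0,0.9],[-32,-1,0,0,0.9],[-34,-1,0,0,0.9],[-34,-1,0,0,0.9],[-34,-1,0,0,0.9],[-34,-1,0,0,0.9],[-34,-1,0,0,0.9],[-34,-1,0,0,0.9],[-30,-1,0,0,0.9],[-20,0,0,0,0.9]]]' && python3 -m crank '[[[0,0,10,0,0.9],[0,0,20,0,0.9],[0,0,15,0,0.9],[0,0,7,0,0.9],[0,0,0,0,0.9],[0,0,0,0,0.9]]]'
python3 - <<'E'
from h import *
from bench import ctrl,get_image
s=ctrl.get_state()
goal(s,522.2,31.9,60,14)
for n in("wrist","side"):
  i=get_image(n)["pixels"][:,:,::-1]
  cv2.imwrite(f"pics/{n}5.png",i if n=="wrist" else cv2.resize(i[180:270,190:350],None,fx=4,fy=4))
E
```

```text
time: 14.65
position: [0.522, 0.0278, 0.1623]
tool_rot: [1.945, 2.466, -0.001]
ft_force: [-0.4, -0.1, -1.6]
grip_width: 0.181
grip_force: 40.0
time: 15.15
position: [0.5217, 0.0325, 0.1101]
tool_rot: [-1.937, -2.473, 0.001]
ft_force: [0.1, 0.5, -1.8]
grip_width: 0.183
grip_force: 40.0
t 15.2 psi 13.84 tilt [-0. -0. -1.] turn -0.003 before [-0.7  0.4 50.1] after [-0.7  0.4 50.1]
```

View pics/wrist5.png

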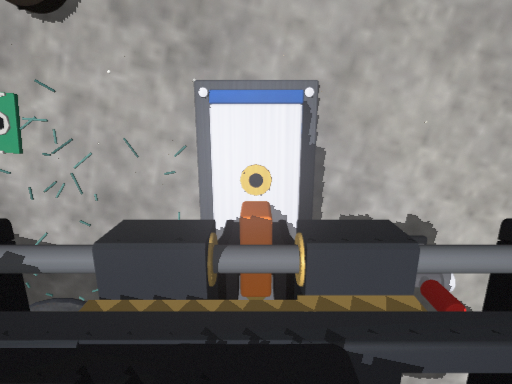

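The plate is square and centred over the jig. Its edges are at 210..302 and the base's at 195..319. I'll lower it.

```bash
python3 -m crank '[[[-0.7,0.4,12,-0.003,0.9],[0,0,18,0,0.9],[0,0,14,0,0.9],[0,0,6,0,0.9],[0,0,4,0,0.9],[0,0,3,0,0.9],[0,0,0,0,0.9]]]' && python3 -m crank '[[[0,0,3,0,0.9],[0,0,2,0,0.9],[0,0,0,0,0.9],[0,0,0,0,0.9]]]'
```

```text
time: 15.83
position: [0.5225, 0.0316, 0.053]
tool_rot: [1.933, 2.476, 0.0]
ft_force: [-0.4, 0.1, -2.0]
grip_width: 0.185
grip_force: 40.0
time: 16.17
position: [0.5225, 0.0317, 0.0482]
tool_rot: [1.933, 2.476, 0.001]
ft_force: [-0.3, -0.5, -2.4]
grip_width: 0.181
grip_force: 40.0
```

```bash
python3 -m crank '[[[0,0,1.5,0,0.9],[0,0,0.7,0,0.9],[0,0,0,0,0.9],[0,0,0,0,0.9]]]' && python3 -m crank '[[[0,0,0,0,0.3],[0,0,0,0,0.3],[0,0,0,0,0.3],[0,0,0,0,0.3],[0,0,-15,0,0.3],[0,0,-30,0,0.3],[0,0,-30,0,0.3],[0,0,-30,0,0.3],[0,0,-30,0,0.3],[0,0,-15,0,0.3]]]' && python3 -m crank '[[[-30,0,0,0,0.3],[-30,0,0,0,0.3],[0,0,0,0,0.3],[0,0,0,0,0.3]]]'
python3 - <<'E'
from h import *
from bench import ctrl,get_image
s=ctrl.get_state();i=get_image("wrist");T=wristT(i,s);cv2.imwrite("pics/w6.png",i["pixels"][:,:,::-1])
m=mask(i,(8,120,120),(24,255,255),(240,60,280,180));c=big(cv2.morphologyEx(m,cv2.MORPH_OPEN,np.ones((9,9))));print("orange",cv2.boundingRect(c),rect(i,c,.072,T))
rr=(360,150,430,220);c=big(mask(i,(0,150,100),(6,255,255),rr)|mask(i,(174,150,100),(180,255,255),rr));print("knob",cv2.boundingRect(c),rect(i,c,.096,T))
a=np.radians(14);X=np.array([np.cos(a),np.sin(a)]);Y=np.array([-X[1],X[0]])
k=ray(i,c,.096,T)*1000-[522.2,32.4];print("knob jigframe x min",(k@X).min(),"y",np.median(k@Y))
for v in(0,5,10):
  g=np.array([522.2,32.4])+(138-v)*X-60*Y;goal(s,g[0],g[1],70,14)
E
```

```text
time: 16.5
position: [0.5226, 0.0317, 0.0464]
tool_rot: [1.933, 2.476, 0.001]
ft_force: [-2.0, -0.3, 3.3]
grip_width: 0.182
grip_force: 40.0
time: 17.33
position: [0.524, 0.0316, 0.1996]
tool_rot: [1.932, 2.474, 0.007]
ft_force: [0.6, 0.6, 0.4]
grip_width: 0.35
grip_force: 0.0
time: 17.67
position: [0.537, -0.0287, 0.196]
tool_rot: [1.938, 2.472, -0.0]
ft_force: [0.2, 0.9, -0.6]
grip_width: 0.35
grip_force: 0.0
orange (249, 99, 16, 48) [523.7  31.8  42.3  14.1 -76.2]
knob (384, 177, 30, 22) [660.2   8.1  28.8  14.5 -11.9]
knob jigframe x min 114.76562217600187 y -56.46026939180244
t 17.7 psi 13.79 tilt [ 0. -0. -1.] turn -0.004 before [  3.5 138.4 126. ] after [  3.  138.4 126. ]
t 17.7 psi 13.79 tilt [ 0. -0. -1.] turn -0.004 before [  3.4 133.4 126. ] after [  3.  133.4 126. ]
t 17.7 psi 13.79 tilt [ 0. -0. -1.] turn -0.004 before [  3.4 128.4 126. ] after [  3.  128.4 126. ]
```

View pics/w6.png

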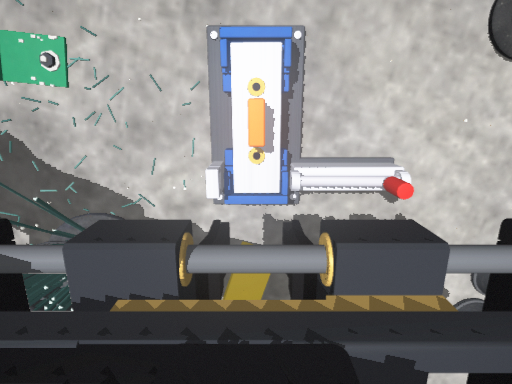

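The plate lies flat between the stops, with the grip at (257,122). The knob's top is near (405,189). I'll grip the knob now.

```bash
python3 -m crank '[[[3,14,0,-0.004,-0.4],[0,30,0,0,-0.4],[0,30,0,0,-0.4],[0,30,0,0,-0.4],[0,30,0,0,-0.4],[0,0,20,0,-0.4],[0,0,30,0,-0.4],[0,0,30,0,-0.4],[0,0,30,0,-0.4],[0,0,16,0,-0.4]]]' && python3 -m crank '[[[0,0,0,0,-0.4],[0,0,0,0,0.9],[0,0,0,0,0.9],[0,0,0,0,0.9],[0,0,0,0,0.9],[0,0,0,0,0.9],[0,0,0,0,0.9],[0,0,0,0,0.9],[0,0,0,0,0.9],[0,0,0,0,0.9]]]' 20
python3 - <<'E'
from h import *
from bench import ctrl
s=ctrl.get_state();a=np.radians(14);X=np.array([np.cos(a),np.sin(a)]);Y=np.array([-X[1],X[0]])
d=s["position"][:2]*1000-[522.2,32.4];print("jig x,y of TCP",d@X,d@Y,s["position"],s["grip_width"])
E
```

```text
time: 18.55
position: [0.6633, 0.0117, 0.0651]
tool_rot: [-1.922, -2.478, 0.005]
ft_force: [-0.1, 0.1, -0.7]
grip_width: 0.7
grip_force: 0.0
time: 19.38
position: [0.6661, 0.0093, 0.0701]
tool_rot: [1.928, 2.48, 0.0]
ft_force: [-0.7, -0.4, 1.8]
grip_width: 0.181
grip_force: 20.0
jig x,y of TCP 134.0325024890806 -57.22351253586786 [0.66609478 0.00930167 0.07010821] 0.18086402474418348
```

```bash
python3 -m crank '[[[0,-6,0,0,0.9],[0,-10,0,0,0.9],[0,-10,0,0,0.9],[0,-10,0,0,0.9],[0,-10,0,0,0.9],[0,-10,0,0,0.9],[0,-10,0,0,0.9],[0,-8,0,0,0.9],[0,-4,0,0,0.9],[0,0,0,0,0.9]]]' 30 && python3 -m crank '[[[0,-2,0,0,0.9],[0,-1,0,0,0.9],[0,-1,0,0,0.9],[0,0,0,0,0.9]]]'
cat > st.py <<'E'
from h import *
from bench import ctrl
s=ctrl.get_state();a=np.radians(14);X=np.array([np.cos(a),np.sin(a)]);Y=np.array([-X[1],X[0]])
d=s["position"][:2]*1000-[522.2,32.4];print("jig x,y of TCP",d@X,d@Y,"force jig",s["ft_force"][:2]@X,s["ft_force"][:2]@Y,s["grip_width"])
E
python3 st.py
```

```text
time: 20.22
position: [0.5892, -0.0097, 0.0701]
tool_rot: [-1.927, -2.479, 0.0]
ft_force: [-2.9, 1.4, 2.7]
grip_width: 0.174
grip_force: 30.0
time: 20.55
position: [0.5871, -0.0103, 0.0701]
tool_rot: [1.928, 2.48, 0.002]
ft_force: [2.1, 3.3, 1.6]
grip_width: 0.176
grip_force: 30.0
jig x,y of TCP 52.606229047132715 -57.09858760542179 force jig 2.8576910215863123 2.735995123727557 0.1759907696913736
```

```bash
python3 -m crank '[[[0,-1,0,0,0.9],[0,-1,0,0,0.9],[0,-1,0,0,0.9],[0,0,0,0,0.9]]]' && python3 st.py
```

```text
time: 20.88
position: [0.587, -0.0103, 0.0701]
tool_rot: [1.924, 2.477, 0.008]
ft_force: [10.2, 4.0, -6.0]
grip_width: 0.173
grip_force: 30.0
jig x,y of TCP 52.54667111496344 -57.13431423472223 force jig 10.884762254608907 1.4308584387188463 0.17314751722844116
```

The bolt is against its stop: the tool stopped moving and the force rose to 11 N. I'll release and withdraw.

```bash
python3 -m crank '[[[0,0,0,0,0],[0,0,0,0,0],[0,0,0,0,0],[0,0,0,0,0],[0,0,0,0,0],[0,2,-15,0,0],[0,0,-30,0,0],[0,0,-30,0,0],[0,0,-30,0,0],[0,0,-30,0,0]]]' && python3 -m crank '[[[-20,-25,0,0,0],[-20,-25,0,0,0],[0,0,0,0,0],[0,0,0,0,0]]]'
python3 - <<'E'
from h import *
from bench import ctrl,get_image
s=ctrl.get_state();w=get_image("wrist")["pixels"];t=get_image("side")["pixels"]
im=np.vstack([cv2.resize(w[0:220,170:430],(520,440)),])
sd=cv2.resize(t[185:265,205:345],(280,160))
c=np.zeros((440,800,3),np.uint8);c[:,:520]=im;c[:160,520:]=sd;cv2.imwrite("pics/f.png",c[:,:,::-1])
E
```

```text
time: 21.72
position: [0.5848, -0.012, 0.2059]
tool_rot: [-1.929, -2.479, 0.002]
ft_force: [0.5, -0.3, -0.7]
grip_width: 0.499
grip_force: 0.0
time: 22.05
position: [0.5457, -0.0648, 0.2051]
tool_rot: [-1.934, -2.475, -0.001]
ft_force: [0.1, 0.0, -0.3]
grip_width: 0.502
grip_force: 0.0
```

View pics/f.png

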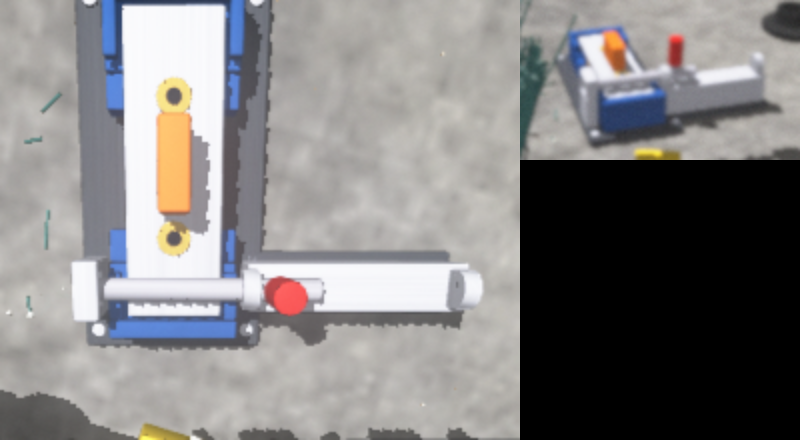

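The rod crosses the plate into the keeper (composite pixels 105..245, v≈290), with the knob beside the front collar. The plate is flat and the gripper is clear, so I'm handing in.

```bash
python3 -c "
from bench import job
print(job.close_job())"
```

```text
the job is handed in; nothing more can be done
None
```

The job is handed in after about 22 s of robot time: the block is flat in the nest, the plate is flat over it with the orange grip up, and the bolt is home in its keeper; I never touched the tape roll or the flange.

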